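# Turn the sharpening-stone case over in its rest

## Task

Swing the red keeper well clear of the sharpening-stone case and leave it there. Then pinch the case's loose lid and base together, lift it out, turn it over without letting it open, and set it (do not drop it) fully seated and centred back in its sloping rest, light lid underneath and blue base on top. Leave the masking tape and the sanding block where they are.

Things in the scene. Friction and masses are not known exactly. Their poses are not given: they have to be found in the camera images.
- rest: Fixed wooden rest. Origin: on the bench under the seated case's centre; x level, the way its seat falls (to the robot's right), y along the case, z up. Seat slopes 45 deg: down-slope u = (0.707,0,-0.707), outward normal n = (0.707,0,0.707). Case lies on 2 rails and against 2 ledges below, each 16 mm wide at y = +-51 mm; open between (y -43 to 43), above and beneath to 12 mm over the bench.
- rest_seat (a point): Point 85 mm above the rest's origin where the centre of the closed case lies when it is seated, either way up. Axes as the rest's. The rest has no side stops.
- keeper (a joint): Red bar, 16 x 112 x 10 mm, its underside 127 mm above the bench, swinging level about a vertical pivot. 0 rad: over the upper edge of the case, along the rest's -y from the pivot. Grows to 1.75 rad (stop) as the free end swings to the rest's +x (the robot's right), then on to +y; above 1.1 rad the case is free. Stays where left; under 1 N at the peg moves it.
- keeper_peg (a point): Centre (along its height) of the upright brass peg, 12 mm diameter, that stands on the keeper 90 mm from its pivot; it rises from 137 to 164 mm above the bench; this point is at 151 mm.
- keeper_pivot (a point): Point on the keeper's pivot axis, 151 mm above the bench. The post under it is 20 mm square, 124 mm high, at x = -20, y = +90 mm in the rest's frame.
- case_base: Blue-painted base of the case. Closed, the case is a block 66 (x, along the slope) x 130 (y) x 40 mm (z, the thickness to pinch), 0.3 to 0.45 kg with the loose stone inside. Origin: centre of the closed case, on the joint plane; z points from base to lid; base fills z -20 to 0. At start z is along the rest's n (45 deg from vertical), x down the slope; turned over, z is 135 deg from vertical.
- case_lid: Light wooden lid with a small brass disc, only laid on: a lip 6 mm high locates it with about 1.5 mm play, nothing latches it. Same origin and axes as the base while closed; the lid fills z = 0 to +20 mm.
- masking_tape: Roll of masking tape, 104 mm across, 25 mm high, lying flat; a bystander. Origin: centre of its underside.
- sanding_block: Cork sanding block, 64 x 113 x 32 mm; a bystander. Origin: centre of its underside.

How it is judged (in metres and radians):
On the way, in this order (a step that is already met when the one before it is completed fails the run):
1. the keeper is swung clear (beyond 1.1 rad) with the case still in its rest (value of joint keeper above 1.1 rad and distance between case_base and rest_seat below 0.012 m), for 0.2 s.
2. the closed case is lifted out and turned lid-down in the air (distance between case_base and rest_seat above 0.05 m and angle between each of case_base, case_lid's own z axis and vertical above 1.92 rad and distance between case_lid and case_base below 0.006 m), for 0.2 s.
At the end, for the whole second after the job is handed in: The closed case lies still in the rest, lid underneath: centre within 15 mm of the seat point, both halves' z axes 126 to 144 degrees from vertical, length within 0.15 rad of the rest's y, lid and base origins within 6 mm; the keeper still beyond 1.1 rad (distance between case_base and rest_seat below 0.015 m and angle between case_base's own z axis and vertical between 2.2 and 2.51 rad and angle between case_lid's own z axis and vertical between 2.2 and 2.51 rad and angle between the y axis of case_base and the y axis of rest, either way round below 0.15 rad and distance between case_lid and case_base below 0.006 m and value of joint keeper above 1.1 rad and linear speed of each of case_base, case_lid below 0.02 m/s); the robot touches nothing.
It fails at once if the case comes open (lid and base more than 8 mm out of place) (distance between case_lid and case_base above 0.008 m).
It fails at once if the case is dropped (moving faster than 0.45 m/s, held by no finger) (linear speed of case_base above 0.45 m/s and contact force between the fingers and case_base below 0.1 N and contact force between the fingers and case_lid below 0.1 N).
It fails at once if the masking tape or the sanding block is moved by more than 30 mm (distance of any of masking_tape, sanding_block from where it was at the start of the episode above 0.03 m).
It also fails if it takes over 54 s, if anything falls off the work surface, if the arm or the gripper's body presses on something with over 40 N, if the wrist force passes 120 N, or if a joint passes its speed limit or range.

## Robot

A 7-joint arm with a two-finger parallel gripper is mounted at the origin on the work surface; the furniture and walls round the work are solid. World frame = base frame: x ahead of the robot, y to its left, z up, the work surface at z = 0. Lengths are in mm, angles in rad, forces in N, time in s.
With the tool pointing down it reaches from about 400 to 925 mm from the base axis. Payload 4.1 kg.
Tool frame: the origin (TCP) lies at the very end of the fingers, on their centre line; the grasp point (between the pads) lies 19 mm behind it; z points along the fingers, y is the line along which they close (so a half turn about z gives the same grasp; the last joint's range is limited). The gripper opens to 85 mm and grips with 20 to 120 N. Pads are 22 mm wide; open, the fingers measure 114 mm over their backs; the gripper's body (76 mm by 85 mm) begins 54 mm behind the grasp point. The pads swing forward as they close: fully open they stand 13 mm farther back than shut.
Start: joints at [-1.261, 0.398, 0.045, 1.537, -0.019, 1.207, -0.051], TCP at [258.364, 596.483, 231.347] pointing down, gripper open.
Joint ranges: [-2.82, 2.82], [-0.49, 2.23], [-1.37, 1.46], [0, 2.46], [-1.36, 4.5], [0.23, 2], [-2.94, 2.94]. Speed limits (rad/s): [2.57, 2.57, 3.14, 3.14, 3.14, 3.14, 3.14].

## Interface

Orientations are given as a 3x3 rotation matrix whose columns are the frame's x, y, z axes.
In Python, from cell import r, viewer, order gives the robot as it stands.
- The arm moves only by the tool step_arm, never from a script. Its arguments are lists of equal length, an entry for each row: "dp": the shift along the tool's x, y, z in units of 30 cm (1.0 is 30 cm), a list of three; "rotation": the turn, a rotation vector about the tool's x, y, z in units of 45 degrees (1.0 is 45 degrees), a list of three; "claw": the opening, from -1 (shut) to 1 (fully open). A call has 1 to 8 rows; each row is the pose to reach, as a shift and turn from the pose commanded when the call began, along the tool's axes at that moment; what a row does not reach only later rows make up. A row lasts 1/8 s, in which the tool goes at most 62.5 mm and 10.7 degrees, less where a joint would pass 70% of its speed; a pose out of reach is approached as far as the arm can. A call with a number of a shift or a turn outside -1 to 1 is refused whole. A call with a gripper value outside its range is refused whole. The fingers move at their own pace and stop on an object; "force" is the grip in N (left out, the last holds). Time passes only in rows, so rows that repeat a pose let the fingers close. It gives the time, the measured TCP pose, the force, the opening and the grip force at its end, in the units of the state.
- r.state(): the state, without advancing time (a new reading comes with each control period).
- viewer.get_image(name): name is "scene" or "top"; returns a dict with "image" (480x640x3 uint8, red, green, blue), "fx", "fy", "cx", "cy" (pixels), "rvec" (rotation vector, rad) and "tvec" (3), from world to camera coordinates, as OpenCV has them. Camera axes: x right, y down, z forward; pixel columns grow to the right and rows downward; lengths in mm; the calibration is good to about 2 mm. A picture is of the moment at which its call begins. There is no depth.
- order.job_done(): hands the job in; it is judged then, once.
The state is a dict: "t": time; "joint_positions": joint angles; "joint_vel": joint speeds; "tau": joint torques, N m; "ee_pos": TCP position; "orientation": TCP orientation; "contact_force": force on the tool from outside, world axes, zero at the start; "wrist_torque": the same for the moment, N m; "gripper_width": finger opening in mm; "gripper_force": force on a finger pad.
Only numpy, scipy, OpenCV 4.12 (cv2) and the standard library are available. Lean on these libraries where they do the work, as an engineer would, in place of code of your own. Each camera call takes 0.05 s, during which the arm holds its last target. There are 200 camera calls.

## Working session

There is one attempt and no reset: what is moved stays moved. The work goes in short steps, Python scripts to look and compute and a tool call to move; the robot and the scene stay as the last step left them, time stands still between calls to the robot, and variables do not carry over. Pictures are saved under pics/ and viewed, at most 10 in all, crops included, and the job is handed in when it is done.

Besides the shell and the picture viewer there is one more tool, called after "Request:" as name(argument=value, ...) on one line, values as JSON. step_arm: Moves the arm, as the interface text tells. Its arguments: {"type":"object","properties":{"dp":{"type":"array","items":{"type":"array","items":{"type":"number"}}},"rotation":{"type":"array","items":{"type":"array","items":{"type":"number"}}},"claw":{"type":"array","items":{"type":"number"}},"force":{"type":"number"}},"required":["dp","rotation","claw"]}

```bash
mkdir -p pics; ls; python3 - <<'E'
from cell import r, viewer
import cv2,numpy as np
for n in("scene","top"):
    d=viewer.get_image(n); cv2.imwrite(f"pics/{n}0.png",d["image"][:,:,::-1]); print(n,d["fx"],d["fy"],d["cx"],d["cy"],d["rvec"],d["tvec"])
s=r.state();print(s)
E
```

```text
pics
scene 479.0848281960619 479.0848281960619 317.0505030028436 240.26790038939916 [ 2.18508745 -0.63263225  0.27331201] [-520.11563489  246.90679272  753.61951462]
top 437.0258752692571 437.0258752692571 319.5505079162503 244.26561558711526 [ 2.06612148 -2.13050567  0.23689935] [-77.25817461 579.13434329 819.72644435]
{'t': 0.1, 'joint_positions': array([-1.2609762 ,  0.39913102,  0.04500607,  1.53775673, -0.01867693,
        1.20689206, -0.05069494]), 'joint_vel': array([-5.51249154e-04, -2.33114003e-03, -1.50230593e-03, -4.85562357e-03,
        4.49562122e-04,  2.29730375e-05, -2.72303202e-04]), 'tau': array([ 3.07041031e-03, -4.76263475e+01,  1.36955973e+00, -2.54949009e+01,
        1.20172437e-02,  5.02251889e-03,  5.81344167e-06]), 'ee_pos': array([258.13359262, 595.92653912, 230.35713326]), 'orientation': array([[-9.17651404e-01,  3.97385916e-01, -5.78309212e-04],
       [ 3.97386315e-01,  9.17649895e-01, -1.66915815e-03],
       [-1.32614553e-04, -1.76151749e-03, -9.99998440e-01]]), 'contact_force': array([-0.34862509,  0.08938665, -0.09790823]), 'wrist_torque': array([-0.00702394,  0.03156806,  0.00574476]), 'gripper_force': 0.0, 'gripper_width': 85.15291329689721}
```

View pics/scene0.png

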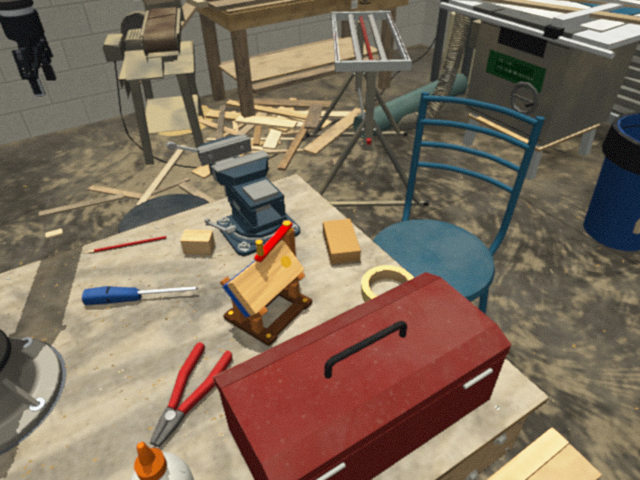

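View pics/top0.png

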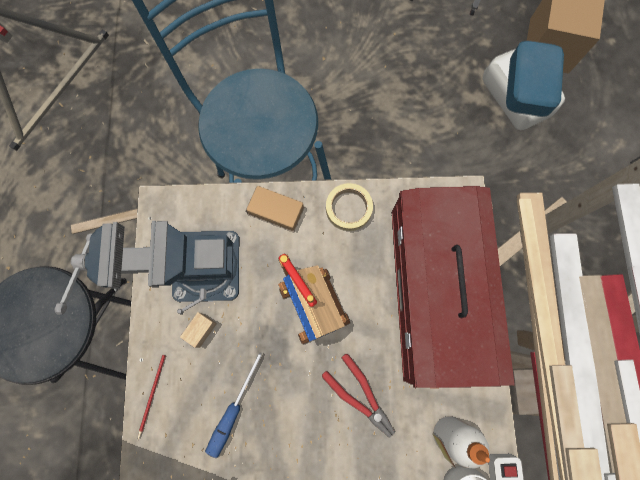

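The top view shows the rest and case near (315,305), the keeper from about (284,259) to (312,303), the tape at (350,206), the cork block at (275,207), the vise to the left and the toolbox to the right. The scene view shows the same things, with the lid's disc near (285,262).

```bash
cat > h.py <<'E'
import cv2,numpy as np
from cell import r, viewer
class Cam:
    def __init__(s,n):
        d=viewer.get_image(n); s.im=d["image"]; s.K=np.array([[d["fx"],0,d["cx"]],[0,d["fy"],d["cy"]],[0,0,1]])
        s.R=cv2.Rodrigues(np.array(d["rvec"]))[0]; s.t=np.array(d["tvec"]).ravel(); s.c=-s.R.T@s.t
    def ray(s,p): return s.R.T@np.linalg.solve(s.K,np.array([p[0],p[1],1.]))
    def plane(s,p,z): d=s.ray(p); return s.c+d*(z-s.c[2])/d[2]
    def proj(s,X): q=s.K@(s.R@np.asarray(X,float)+s.t); return q[:2]/q[2]
    def save(s,f,x0,x1,y0,y1,k): cv2.imwrite(f,cv2.resize(s.im[y0:y1,x0:x1,::-1],None,fx=k,fy=k,interpolation=cv2.INTER_CUBIC))
def tri(a,p,b,q):
    A=np.stack([a.ray(p),-b.ray(q)],1); l=np.linalg.lstsq(A,b.c-a.c,rcond=None)[0]
    P=a.c+l[0]*a.ray(p);Q=b.c+l[1]*b.ray(q); return (P+Q)/2,np.linalg.norm(P-Q)
E
python3 - <<'E'
from h import *
np.set_printoptions(precision=1,suppress=True)
T=Cam("top");S=Cam("scene");print(T.c,S.c)
T.save("pics/tz.png",260,370,240,360,5)
S.save("pics/sz.png",200,330,205,350,4)
a=np.hstack([cv2.imread("pics/tz.png"),cv2.resize(cv2.imread("pics/sz.png"),None,fx=1,fy=1)[:600,:]if 0 else cv2.copyMakeBorder(cv2.imread("pics/sz.png")[:580],0,20,0,0,0)])
a=cv2.resize(a,None,fx=.74,fy=.74); a=a[:600]; cv2.imwrite("pics/both.png",a); print(a.shape)
for nm,C,bx in(("T",T,(260,370,240,360)),("S",S,(200,330,205,350))):
    x0,x1,y0,y1=bx; h=cv2.cvtColor(C.im[y0:y1,x0:x1],cv2.COLOR_RGB2HSV)
    for cn,lo,hi in(("red",(0,180,100),(6,255,255)),("blue",(100,120,50),(130,255,255)),("brass",(20,170,120),(32,255,255))):
        m=cv2.inRange(h,lo,hi); n,l,st,ce=cv2.connectedComponentsWithStats(m)
        for i in range(1,n):
            if st[i,4]>8: 
                pts=np.argwhere(l==i)[:,::-1].astype(np.float32); print(nm,cn,ce[i]+[x0,y0],st[i,4],(cv2.boxPoints(cv2.minAreaRect(pts))+[x0,y0]).round(1).tolist())
E
```

```text
[375.6 -95.4 929.1] [ 229.1 -641.3  660.1]
(444, 792, 3)
T red [297.7 276.5] 149 [[284.3, 261.4], [288.2, 258.8], [311.2, 293.9], [307.3, 296.4]]
T red [293.  279.1] 62 [[280.8, 262.2], [282.2, 261.2], [306.9, 298.4], [305.5, 299.3]]
T red [312.9 302.5] 25 [[307.8, 302.2], [314.0, 298.0], [316.9, 302.4], [310.7, 306.5]]
T blue [298.9 308.1] 474 [[282.1, 277.5], [288.5, 274.8], [315.3, 338.2], [308.9, 340.9]]
S red [273.1 241.2] 339 [[253.2, 257.5], [285.7, 218.6], [292.6, 224.3], [260.1, 263.3]]
S red [201.  346.1] 17 [[200.0, 349.0], [200.0, 343.0], [203.0, 343.0], [203.0, 349.0]]
S blue [235.4 300.6] 148 [[222.3, 286.3], [225.8, 283.7], [248.6, 314.8], [245.1, 317.4]]
S brass [286.2 222.5] 26 [[283.0, 221.0], [289.0, 221.0], [289.0, 224.0], [283.0, 224.0]]
S brass [258.7 241.9] 27 [[256.0, 240.0], [261.0, 240.0], [261.0, 244.0], [256.0, 244.0]]
S brass [285.5 261.2] 96 [[281.0, 256.0], [290.0, 256.0], [290.0, 267.0], [281.0, 267.0]]
S brass [304.3 299.9] 9 [[302.5, 299.5], [304.0, 298.0], [306.0, 300.0], [304.5, 301.5]]
S brass [230.5 312.4] 13 [[229.0, 311.0], [232.0, 311.0], [232.0, 314.0], [229.0, 314.0]]
S brass [267.8 335.5] 11 [[266.0, 335.0], [268.8, 333.6], [270.0, 336.0], [267.2, 337.4]]
```

View pics/both.png

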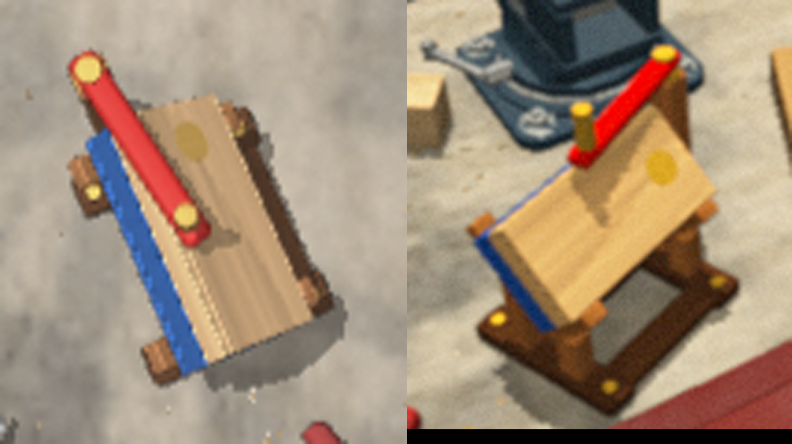

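The crops show the pivot cap at top (283.8,258.4), the peg top at top (310.3,297.8) and scene (259,241), and the blue base edge from (285,276) to (312,340) in the top view.

```bash
python3 - <<'E'
from h import *
np.set_printoptions(precision=1,suppress=True)
T=Cam("top");S=Cam("scene")
print("peg tri",tri(T,(310.3,297.8),S,(259,241)),"z164",T.plane((310.3,297.8),164),S.plane((259,241),164))
print("pivot tri",tri(T,(283.8,258.4),S,(286.2,222.5)),T.plane((283.8,258.4),140),S.plane((286.2,222.5),140))
I=[T.plane(p,108.3) for p in((288.8,274.3),(315.8,338.7))];O=[T.plane(p,94.2) for p in((281.6,277.2),(308.6,341.6))]
for a,b in(I,O):print(a,b,np.linalg.norm(a-b),np.degrees(np.arctan2(*(a-b)[[1,0]])))
# fit frame from features
y=(I[0]-I[1]);y[2]=0;y/=np.linalg.norm(y)
for ydir in (y,):
    x=np.array([y[1],-y[0],0]); 
    for nm,pt,off in(("in",I[1],(-23.3,-65)),("out",O[1],(-37.5,-65)),("in+",I[0],(-23.3,65)),("pivot",T.plane((283.8,258.4),140),(-20,90)),("pivS",S.plane((286.2,222.5),140),(-20,90))):
        o=pt-x*off[0]-y*off[1];print(nm,o[:2],"yaw",np.degrees(np.arctan2(y[1],y[0])))
# lid colour corners
for C,bx in((T,(260,370,240,360)),(S,(200,330,205,350))):
    x0,x1,y0,y1=bx;h=cv2.cvtColor(C.im[y0:y1,x0:x1],cv2.COLOR_RGB2HSV)
    m=cv2.inRange(h,(10,70,150),(22,185,255));m=cv2.morphologyEx(m,cv2.MORPH_OPEN,np.ones((3,3)))
    c=max(cv2.findContours(m,0,2)[0],key=cv2.contourArea);print(cv2.contourArea(c),(cv2.approxPolyDP(c,3,True).reshape(-1,2)+[x0,y0]).tolist(),(cv2.boxPoints(cv2.minAreaRect(c))+[x0,y0]).round(1).tolist())
# bystanders
for n,p,z in(("tape",(350,206),25),("cork",(275,207),32),("vise r",(239,265),20),("vise top",(222,250),100),("toolbox left",(393,300),100)):print(n,T.plane(p,z))
E
```

```text
peg tri (array([457.8, -75.9, 165. ]), np.float64(0.6703359602858494)) z164 [458.2 -76.  164. ] [457.9 -74.8 164. ]
pivot tri (array([533.7, -28.2, 140.8]), np.float64(1.7578316117548813)) [534.7 -28.4 140. ] [533.2 -27.2 140. ]
[510.  -34.9 108.3] [389.  -82.8 108.3] 130.17755398755054 21.598893431833467
[507.1 -19.9  94.2] [384.3 -69.   94.2] 132.2455550428245 21.812392824479563
in [458.  -80.5] yaw 21.598893431833467
out [458.6 -80. ] yaw 21.598893431833467
in+ [458.1 -80.5] yaw 21.598893431833467
pivot [458.4 -80.2] yaw 21.598893431833467
pivS [456.9 -78.9] yaw 21.598893431833467
1512.5 [[312, 266], [299, 272], [325, 304], [314, 309], [297, 293], [315, 335], [319, 336], [343, 326], [343, 316], [334, 305], [322, 271]] [[288.9, 274.1], [319.7, 261.1], [346.7, 324.6], [315.8, 337.7]]
2482.0 [[283, 241], [259, 266], [254, 262], [230, 281], [254, 312], [304, 270]] [[228.7, 281.9], [282.3, 238.9], [308.4, 271.5], [254.7, 314.4]]
tape [ 669.1 -163.5   25. ]
cork [669.8  -1.6  32. ]
vise r [547.6  76.7  20. ]
vise top [563.2  95.  100. ]
toolbox left [ 456.2 -230.5  100. ]
```

```bash
cat >> h.py <<'E'
from scipy.spatial.transform import Rotation as Ro
np.set_printoptions(precision=3,suppress=True)
O=np.array([458,-80,0.]);ps=np.radians(21.6)
yr=np.array([np.cos(ps),np.sin(ps),0]);xr=np.array([yr[1],-yr[0],0]);zr=np.array([0,0,1.])
def W(x,y,z): return O+x*xr+y*yr+z*zr
s2=.5**.5;u=s2*(xr-zr);n=s2*(xr+zr)
def rot(y,z): y=y/np.linalg.norm(y);z=z/np.linalg.norm(z); return np.stack([np.cross(y,z),y,z],1)
def down(deg): a=np.radians(deg); return rot(np.array([np.cos(a),np.sin(a),0]),-zr)
def to(p,Rt,f=1.):
    s=r.state();R=s["orientation"];d=R.T@(p-s["ee_pos"])/300*f;v=Ro.from_matrix(R.T@Rt).as_rotvec()/(np.pi/4)*f
    print("dp",d,"rot",v);return d,v
def st():
    s=r.state();print("t%.2f"%s["t"],s["ee_pos"],"q",s["joint_positions"],"F",s["contact_force"],"w",s["gripper_width"],s["gripper_force"])
E
python3 - <<'E'
from h import *
th=.18;P=W(-20+90*np.sin(th),90-90*np.cos(th),225);print(P)
to(P,down(-17));to(P,down(-17),.5)
E
```

```text
[457.921 -75.85  225.   ]
dp [-1.501 -1.791  0.021] rot [-0.001  0.001  1.857]
dp [-0.751 -0.896  0.011] rot [-0.     0.     0.929]
```

Request:
step_arm(dp=[[-0.75, -0.9, 0], [-0.75, -0.9, 0], [-0.75, -0.9, 0], [-0.75, -0.9, 0], [-0.75, -0.9, 0], [-0.75, -0.9, 0], [-0.75, -0.9, 0]], rotation=[[0, 0, 0.93], [0, 0, 0.93], [0, 0, 0.93], [0, 0, 0.93], [0, 0, 0.93], [0, 0, 0.93], [0, 0, 0.93]], claw=[-0.4, -0.4, -0.4, -0.4, -0.4, -0.4, -0.4])

```text
t: 1.18
ee_pos: [358.5, 256.1, 231.6]
orientation: [[-0.413, 0.911, 0.0], [0.911, 0.413, 0.0], [0.0, 0.0, -1.0]]
contact_force: [0.3, -0.1, 0.1]
gripper_width: 25.6
gripper_force: 0.0
```

```bash
python3 - <<'E'
from h import *
st()
th=.18;P=W(-20+90*np.sin(th),90-90*np.cos(th),225)
to(P,down(-17))
E
```

```text
t1.18 [358.522 256.133 231.567] q [-1.039  0.013  0.326  2.014 -0.005  1.114 -0.285] F [ 0.255 -0.108  0.053] w 25.592692716089513 0.0
dp [-1.145 -0.155  0.021] rot [ 0.    -0.001  0.919]
```

Request:
step_arm(dp=[[-1, -0.14, 0.0], [-1, -0.14, 0.0], [-1, -0.14, 0.0], [-1, -0.14, 0.0], [-1, -0.14, 0.0], [-1, -0.14, 0.0], [-1, -0.14, 0.0]], rotation=[[0, 0, 0.92], [0, 0, 0.92], [0, 0, 0.92], [0, 0, 0.92], [0, 0, 0.92], [0, 0, 0.92], [0, 0, 0.92]], claw=[-0.4, -0.4, -0.4, -0.4, -0.4, -0.4, -0.4])

```text
t: 2.05
ee_pos: [445.1, -29.2, 231.2]
orientation: [[0.285, 0.958, -0.0], [0.958, -0.285, 0.001], [0.001, -0.0, -1.0]]
contact_force: [0.3, 0.8, -0.5]
gripper_width: 25.7
gripper_force: 0.0
```

```bash
python3 - <<'E'
from h import *
st()
for z in(200,144):
  th=.18;to(W(-20+90*np.sin(th),90-90*np.cos(th),z),down(-17))
print("arc from peg at z144")
R=down(-17)
for th in(.4,.6,.8,1.0,1.2,1.4,1.6,1.75):
  d=W(-20+90*np.sin(th),90-90*np.cos(th),0)-W(-20+90*np.sin(.18),90-90*np.cos(.18),0);print(th,R.T@d/300)
E
```

```text
t2.05 [445.116 -29.201 231.238] q [-0.693  0.023  0.68   2.01  -0.016  1.114 -0.296] F [ 0.259  0.769 -0.475] w 25.66626048354029 0.0
dp [-0.137  0.085  0.104] rot [-0.    -0.001  0.01 ]
dp [-0.137  0.085  0.291] rot [-0.    -0.001  0.01 ]
arc from peg at z144
0.4 [-0.038  0.054  0.   ]
0.6 [-0.061  0.109  0.   ]
0.8 [-0.072  0.168  0.   ]
1.0 [-0.072  0.228  0.   ]
1.2 [-0.06   0.287  0.   ]
1.4 [-0.037  0.342  0.   ]
1.6 [-0.003  0.391  0.   ]
1.75 [0.029 0.423 0.   ]
```

Request:
step_arm(dp=[[-0.137, 0.085, 0.0], [-0.137, 0.085, 0.05], [-0.137, 0.085, 0.15], [-0.137, 0.085, 0.23], [-0.137, 0.085, 0.29], [-0.137, 0.085, 0.29]], rotation=[[0, 0, 0], [0, 0, 0], [0, 0, 0], [0, 0, 0], [0, 0, 0], [0, 0, 0]], claw=[-0.4, -0.4, -0.4, -0.4, -0.4, -0.4])

```text
t: 2.8
ee_pos: [456.2, -75.0, 142.7]
orientation: [[0.284, 0.959, -0.004], [0.959, -0.284, 0.0], [-0.001, -0.004, -1.0]]
contact_force: [0.3, 0.0, -0.3]
gripper_width: 25.5
gripper_force: 0.0
```

```bash
python3 - <<'E'
from h import *
st();S=Cam("scene");S.save("pics/k1.png",190,350,170,350,3)
E
```

```text
t2.80 [456.169 -75.04  142.699] q [-0.573  0.206  0.727  2.082 -0.172  0.916 -0.039] F [ 0.252  0.036 -0.269] w 25.54034013429369 0.0
```

View pics/k1.png

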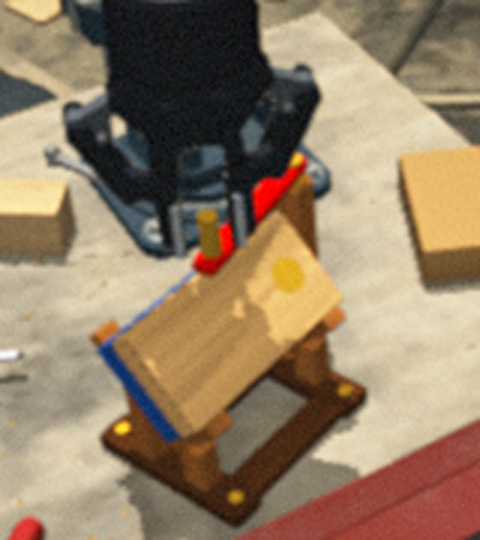

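Peg (crop 208,235) sits between the two fingertips (178 and 238); sweeping the arc.

Request:
step_arm(dp=[[-0.038, 0.054, 0], [-0.061, 0.109, 0], [-0.072, 0.168, 0], [-0.072, 0.228, 0], [-0.06, 0.287, 0], [-0.037, 0.342, 0], [-0.003, 0.391, 0], [0.02, 0.423, 0]], rotation=[[0, 0, 0], [0, 0, 0], [0, 0, 0], [0, 0, 0], [0, 0, 0], [0, 0, 0], [0, 0, 0], [0, 0, 0]], claw=[-0.4, -0.4, -0.4, -0.4, -0.4, -0.4, -0.4, -0.4])

```text
t: 3.85
ee_pos: [581.9, -106.5, 144.7]
orientation: [[0.285, 0.958, 0.0], [0.958, -0.285, 0.001], [0.001, 0.0, -1.0]]
contact_force: [-2.3, -0.0, 1.0]
gripper_width: 25.6
gripper_force: 0.8
```

```bash
python3 - <<'E'
from h import *
st()
E
```

```text
t3.85 [ 581.946 -106.493  144.685] q [-0.406  0.454  0.678  1.79  -0.331  1.014  0.111] F [-2.252 -0.012  0.988] w 25.637291870615403 0.8068778738379478
```

Request:
step_arm(dp=[[0, 0, -0.1], [0, 0, -0.2], [0, 0, -0.4], [-0.0, -0.2, -0.45], [0.1, -0.4, -0.45], [0.1, -0.4, -0.45]], rotation=[[0, 0, 0], [0, 0, 0], [0, 0, 0], [0, 0, 0], [0, 0, 0], [0, 0, 0]], claw=[-0.4, -0.4, -0.4, -0.4, -0.4, -0.4])

```text
t: 4.6
ee_pos: [472.1, -41.0, 279.4]
orientation: [[0.28, 0.96, -0.0], [0.96, -0.28, 0.005], [0.005, -0.002, -1.0]]
contact_force: [1.3, -0.6, 0.1]
gripper_width: 25.7
gripper_force: 0.0
```

```bash
python3 - <<'E'
from h import *
st();C=W(0,0,85)
for f in(1,.5): to(C-160*u,rot(n,u),f)
T=Cam("top");S=Cam("scene")
for C,p in((T,"t"),(S,"s")):
    h=cv2.cvtColor(C.im,cv2.COLOR_RGB2HSV);m=cv2.inRange(h,(0,180,100),(6,255,255))
    x,y=map(int,C.proj(W(0,60,120)));m2=np.zeros_like(m);m2[y-60:y+50,x-50:x+50]=m[y-60:y+50,x-50:x+50]
    n_,l,s_,c=cv2.connectedComponentsWithStats(m2);i=1+s_[1:,4].argmax();print(p,c[i],s_[i],"expect 1.75 mid",C.proj(W(-20+48*np.sin(1.7),90-48*np.cos(1.7),137)))
E
```

```text
t4.60 [472.116 -41.006 279.416] q [-0.709  0.043  0.739  1.886 -0.037  1.224 -0.243] F [ 1.305 -0.574  0.137] w 25.694251565024096 0.0
dp [ 0.158 -0.24   0.272] rot [-0.934 -0.459  1.095]
dp [ 0.079 -0.12   0.136] rot [-0.467 -0.229  0.547]
t [318.41  240.262] [309 232  24  18 122] expect 1.75 mid [306.279 245.941]
s [308.504 233.625] [281 224  54  22 349] expect 1.75 mid [310.324 231.709]
```

Request:
step_arm(dp=[[0.08, -0.12, 0.0], [0.08, -0.12, 0.0], [0.08, -0.12, 0.0], [0.08, -0.12, 0.0], [0.08, -0.12, 0.0]], rotation=[[-0.467, -0.229, 0.547], [-0.467, -0.229, 0.547], [-0.467, -0.229, 0.547], [-0.467, -0.229, 0.547], [-0.467, -0.229, 0.547]], claw=[0.5, 0.5, 0.5, 0.5, 0.5])

```text
t: 5.32
ee_pos: [447.1, -10.6, 278.9]
orientation: [[0.672, 0.706, 0.224], [0.734, -0.596, -0.324], [-0.095, 0.382, -0.919]]
contact_force: [0.2, 0.4, -0.1]
gripper_width: 64.2
gripper_force: 0.0
```

```bash
python3 - <<'E'
from h import *
st();C=W(0,0,85);to(C-160*u,rot(n,u))
E
```

```text
t5.33 [447.062 -10.634 278.87 ] q [-0.845 -0.139  0.43   2.092  0.503  1.146 -1.343] F [ 0.235  0.366 -0.09 ] w 64.22096279396183 0.0
dp [ 0.045 -0.246  0.186] rot [-0.462 -0.222  0.548]
```

Request:
step_arm(dp=[[0.045, -0.246, 0.186], [0.045, -0.246, 0.186], [0.045, -0.246, 0.186], [0.045, -0.246, 0.186], [0.045, -0.246, 0.186], [0.045, -0.246, 0.186]], rotation=[[-0.462, -0.222, 0.548], [-0.462, -0.222, 0.548], [-0.462, -0.222, 0.548], [-0.462, -0.222, 0.548], [-0.462, -0.222, 0.548], [-0.462, -0.222, 0.548]], claw=[0.5, 0.5, 0.5, 0.5, 0.5, 0.5])

```text
t: 6.08
ee_pos: [417.3, 23.4, 198.8]
orientation: [[0.932, 0.256, 0.257], [0.363, -0.66, -0.657], [0.001, 0.706, -0.708]]
contact_force: [-0.2, -0.4, 0.9]
gripper_width: 64.4
gripper_force: 0.0
```

```bash
python3 - <<'E'
from h import *
st();C=W(0,0,85);to(C-160*u,rot(n,u));to(C+16*u,rot(n,u))
T=Cam("top");S=Cam("scene")
a=cv2.resize(T.im[170:370,220:400,::-1],None,fx=2.2,fy=2.2);b=cv2.resize(S.im[150:350,180:360,::-1],None,fx=2.2,fy=2.2);cv2.imwrite("pics/pre.png",np.hstack([a,b]))
E
```

```text
t6.08 [417.305  23.384 198.832] q [-0.961  0.138  0.236  2.223  0.748  1.221 -2.348] F [-0.186 -0.376  0.877] w 64.42279882572556 0.0
dp [-0.001 -0.006 -0.003] rot [-0.002  0.004 -0.006]
dp [ 0.001 -0.005  0.584] rot [-0.002  0.004 -0.006]
```

View pics/pre.png

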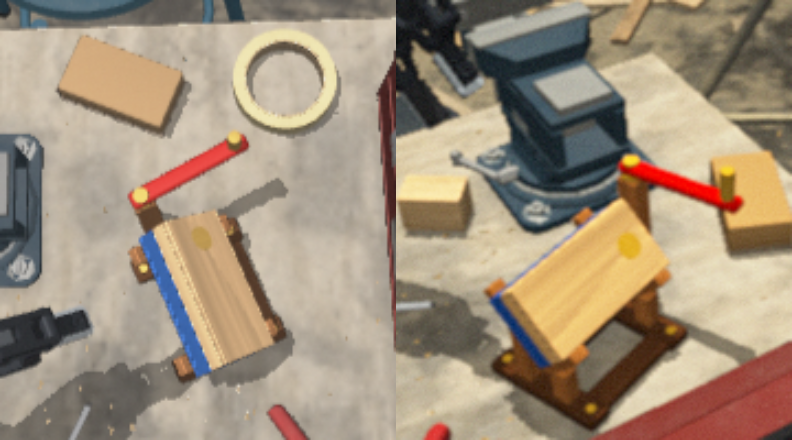

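The keeper is swung far clear, pointing to the tape side (crop 235,140), with the case still seated. The gripper is aligned at the upper left (crop 60,330).

Request:
step_arm(dp=[[0, -0.005, 0.15], [0, -0.005, 0.25], [0, -0.005, 0.35], [0, -0.005, 0.45], [0, -0.005, 0.53], [0, -0.005, 0.59], [0, -0.005, 0.59]], rotation=[[0, 0, 0], [0, 0, 0], [0, 0, 0], [0, 0, 0], [0, 0, 0], [0, 0, 0], [0, 0, 0]], claw=[0.5, 0.5, 0.5, 0.5, 0.5, 0.5, 0.5])

```text
t: 7.05
ee_pos: [461.8, -92.6, 72.6]
orientation: [[0.932, 0.255, 0.257], [0.362, -0.66, -0.659], [0.002, 0.707, -0.707]]
contact_force: [-0.4, -0.1, 0.6]
gripper_width: 64.0
gripper_force: 0.0
```

```bash
python3 - <<'E'
from h import *
st();C=W(0,0,85);to(C+18*u,rot(n,u));print(r.state()["wrist_torque"])
E
```

```text
t7.05 [461.843 -92.608  72.595] q [-0.764  0.405  0.373  2.336  1.028  0.773 -2.501] F [-0.39  -0.147  0.604] w 64.04714664745892 0.0
dp [ 0.004 -0.002 -0.   ] rot [ 0.     0.004 -0.008]
[ 0.706  0.263 -0.015]
```

Request:
step_arm(dp=[[0.003, 0, 0], [0.003, 0, 0], [0.003, 0, 0], [0.003, 0, 0], [0.003, 0, 0], [0.003, 0, 0]], rotation=[[0, 0, 0], [0, 0, 0], [0, 0, 0], [0, 0, 0], [0, 0, 0], [0, 0, 0]], claw=[0.1, 0.1, 0.0, -0.05, -0.3, -0.3], force=50)

```text
t: 7.8
ee_pos: [463.3, -90.5, 72.8]
orientation: [[0.931, 0.257, 0.26], [0.366, -0.658, -0.658], [0.002, 0.708, -0.706]]
contact_force: [-1.2, 1.4, 4.7]
gripper_width: 39.6
gripper_force: 50.5
```

```bash
python3 - <<'E'
from h import *
st();C=W(0,0,85);to(C+18*u,rot(n,u));print(r.state()["wrist_torque"])
E
```

```text
t7.80 [463.344 -90.47   72.838] q [-0.766  0.406  0.371  2.333  1.028  0.775 -2.501] F [-1.205  1.437  4.672] w 39.62940769218313 50.53485095500946
dp [-0.004  0.001  0.004] rot [ 0.001  0.    -0.005]
[ 0.219  0.301 -0.036]
```

Request:
step_arm(dp=[[0, 0.02, 0], [0, 0.06, 0], [0, 0.1, -0.02], [0, 0.14, -0.1], [0, 0.18, -0.2], [0, 0.2, -0.3], [0, 0.2, -0.4], [0, 0.2, -0.43]], rotation=[[0, 0, 0], [0, 0, 0], [0, 0, 0], [0, 0, 0], [0, 0, 0], [0, 0, 0], [0, 0, 0], [0, 0, 0]], claw=[-0.3, -0.3, -0.3, -0.3, -0.3, -0.3, -0.3, -0.3], force=60)

```text
t: 8.8
ee_pos: [445.1, -44.6, 206.5]
orientation: [[0.931, 0.256, 0.261], [0.365, -0.661, -0.656], [0.005, 0.706, -0.708]]
contact_force: [0.8, -1.0, -3.5]
gripper_width: 39.2
gripper_force: 61.1
```

```bash
python3 - <<'E'
from h import *
st();C=W(0,0,85);to(C-111*u+60*n,rot(n,u))
T=Cam("top");S=Cam("scene")
a=cv2.resize(T.im[170:370,220:400,::-1],None,fx=2.2,fy=2.2);b=cv2.resize(S.im[150:350,180:360,::-1],None,fx=2.2,fy=2.2);cv2.imwrite("pics/lift.png",np.hstack([a,b]))
E
```

```text
t8.80 [445.059 -44.613 206.467] q [-0.863  0.101  0.314  2.244  0.836  1.136 -2.247] F [ 0.817 -0.958 -3.486] w 39.238965252510994 61.10661506652832
dp [-0.003  0.003  0.005] rot [-0.002 -0.002 -0.007]
```

View pics/lift.png

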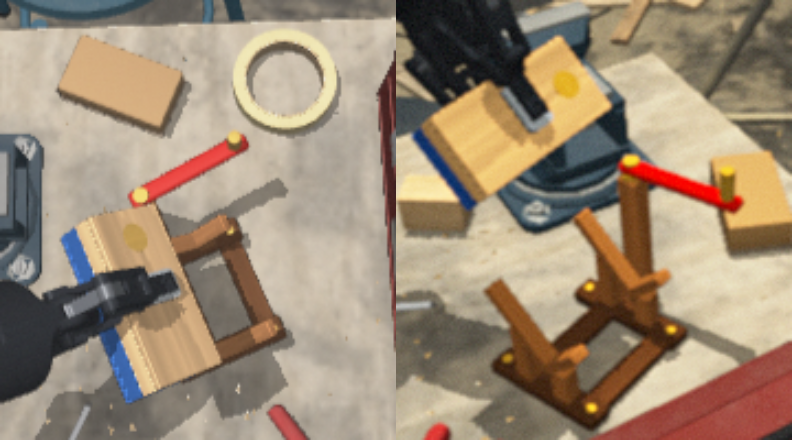

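The case is held closed above the rest: lid (crop 150,280) light side up, with the blue strip behind, and the empty rails are visible. I'll roll it about the tool axis now.

Request:
step_arm(dp=[[0, 0, 0], [0, 0, 0], [0, 0, 0], [0, 0, 0], [0, 0, 0], [0, 0, 0]], rotation=[[0, 0, -0.15], [0, 0, -0.35], [0, 0, -0.57], [0, 0, -0.8], [0, 0, -1], [0, 0, -1]], claw=[-0.3, -0.3, -0.3, -0.3, -0.3, -0.3])

```text
t: 9.65
ee_pos: [444.2, -46.8, 205.0]
orientation: [[0.479, 0.839, 0.257], [0.722, -0.211, -0.659], [-0.499, 0.501, -0.707]]
contact_force: [0.4, -0.0, -3.4]
gripper_width: 39.5
gripper_force: 60.9
```

Request:
step_arm(dp=[[0, 0, 0], [0, 0, 0], [0, 0, 0], [0, 0, 0], [0, 0, 0]], rotation=[[0, 0, -0.2], [0, 0, -0.42], [0, 0, -0.65], [0, 0, -0.85], [0, 0, -1]], claw=[-0.3, -0.3, -0.3, -0.3, -0.3])

```text
t: 10.28
ee_pos: [444.5, -46.3, 205.3]
orientation: [[-0.257, 0.931, 0.258], [0.658, 0.364, -0.659], [-0.707, 0.0, -0.707]]
contact_force: [-0.6, 0.4, -3.7]
gripper_width: 39.5
gripper_force: 61.0
```

```bash
python3 - <<'E'
from h import *
st()
E
```

```text
t10.28 [444.487 -46.296 205.283] q [-0.804  0.104  0.254  2.244  0.841  1.141 -0.68 ] F [-0.569  0.388 -3.689] w 39.544150303596545 60.95353960990906
```

Request:
step_arm(dp=[[0, 0, 0], [0, 0, 0], [0, 0, 0], [0, 0, 0], [0, 0, 0]], rotation=[[0, 0, -0.2], [0, 0, -0.42], [0, 0, -0.65], [0, 0, -0.85], [0, 0, -1]], claw=[-0.3, -0.3, -0.3, -0.3, -0.3])

```text
t: 10.9
ee_pos: [444.5, -46.3, 205.3]
orientation: [[-0.84, 0.477, 0.258], [0.208, 0.723, -0.659], [-0.5, -0.5, -0.707]]
contact_force: [1.1, 0.2, -3.4]
gripper_width: 39.5
gripper_force: 61.0
```

Request:
step_arm(dp=[[0, 0, 0], [0, 0, 0], [0, 0, 0], [0, 0, 0], [0, 0, 0], [0, 0, 0], [0, 0, 0], [0, 0, 0]], rotation=[[0, 0, -0.2], [0, 0, -0.42], [0, 0, -0.65], [0, 0, -0.85], [0, 0, -1], [0, 0, -1], [0, 0, -1], [0, 0, -1]], claw=[-0.3, -0.3, -0.3, -0.3, -0.3, -0.3, -0.3, -0.3])

```text
t: 11.9
ee_pos: [444.9, -45.5, 205.8]
orientation: [[-0.932, -0.255, 0.259], [-0.363, 0.66, -0.658], [-0.004, -0.707, -0.707]]
contact_force: [0.3, 0.7, -2.2]
gripper_width: 39.4
gripper_force: 61.0
```

```bash
python3 - <<'E'
from h import *
st();C=W(0,0,85)
for a,b in((-111,60),(-111,40),(18,40),(18,8),(18,0)): print(a,b);to(C+a*u+b*n,rot(-n,u))
T=Cam("top");S=Cam("scene")
a=cv2.resize(T.im[170:370,220:400,::-1],None,fx=2.2,fy=2.2);b=cv2.resize(S.im[150:350,180:360,::-1],None,fx=2.2,fy=2.2);cv2.imwrite("pics/flip.png",np.hstack([a,b]))
E
```

```text
t11.90 [444.868 -45.519 205.775] q [-0.749  0.102  0.194  2.242  0.845  1.146  0.884] F [ 0.283  0.695 -2.195] w 39.35738303088154 61.00352346897125
-111 60
dp [ 0.002 -0.002  0.002] rot [ 0.    -0.001 -0.008]
-111 40
dp [0.002 0.064 0.002] rot [ 0.    -0.001 -0.008]
18 40
dp [0.002 0.064 0.432] rot [ 0.    -0.001 -0.008]
18 8
dp [0.002 0.171 0.432] rot [ 0.    -0.001 -0.008]
18 0
dp [0.002 0.198 0.432] rot [ 0.    -0.001 -0.008]
```

View pics/flip.png

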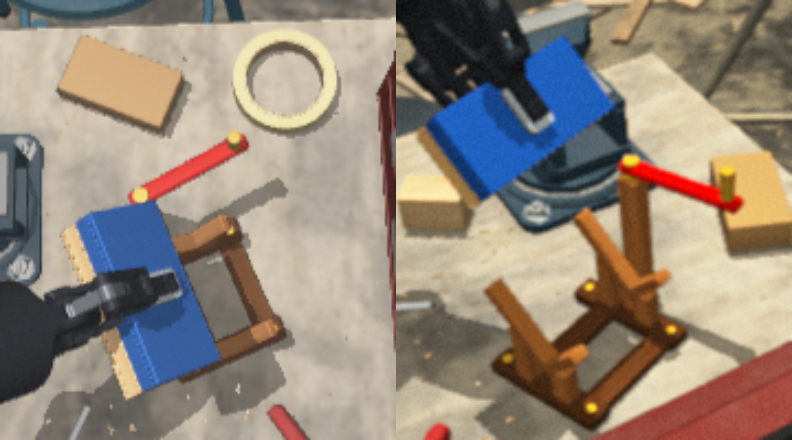

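The case is flipped and closed: blue base on top (crop 150,290), lid edge beneath. I'll lower it back onto the seat.

Request:
step_arm(dp=[[0.003, 0.03, 0.1], [0.003, 0.06, 0.2], [0.003, 0.064, 0.3], [0.003, 0.064, 0.38], [0.003, 0.07, 0.415], [0.003, 0.11, 0.415], [0.003, 0.15, 0.415], [0.003, 0.175, 0.415]], rotation=[[0, 0, -0.008], [0, 0, -0.008], [0, 0, -0.008], [0, 0, -0.008], [0, 0, -0.008], [0, 0, -0.008], [0, 0, -0.008], [0, 0, -0.008]], claw=[-0.3, -0.3, -0.3, -0.3, -0.3, -0.3, -0.3, -0.3])

```text
t: 13.0
ee_pos: [463.2, -91.1, 80.3]
orientation: [[-0.928, -0.264, 0.261], [-0.371, 0.657, -0.656], [0.001, -0.706, -0.708]]
contact_force: [0.1, 0.6, -2.2]
gripper_width: 39.1
gripper_force: 61.4
```

Request:
step_arm(dp=[[0, 0, 0], [0, 0, 0]], rotation=[[0, 0, 0], [0, 0, 0]], claw=[-0.3, -0.3])

```text
t: 13.25
ee_pos: [463.1, -92.9, 81.0]
orientation: [[-0.929, -0.262, 0.26], [-0.369, 0.657, -0.658], [0.001, -0.707, -0.707]]
contact_force: [0.2, -0.2, -3.0]
gripper_width: 39.5
gripper_force: 61.4
```

```bash
python3 - <<'E'
from h import *
st();C=W(0,-1,85)
for a,b in((17,0),): to(C+a*u+b*n,rot(-n,u))
F=r.state()["contact_force"];print(F@u,F@n)
E
```

```text
t13.25 [463.127 -92.906  81.002] q [-0.667  0.37   0.261  2.33   1.049  0.826  0.645] F [ 0.171 -0.168 -3.006] w 39.45151801933456 61.35599613189697
dp [0.003 0.023 0.015] rot [-0.    -0.     0.002]
2.2802952068559215 -1.9705654962678714
```

Request:
step_arm(dp=[[0.003, 0.007, 0], [0.003, 0.013, 0], [0.003, 0.018, 0], [0.003, 0.021, 0], [0.003, 0.021, 0]], rotation=[[0, 0, 0], [0, 0, 0], [0, 0, 0], [0, 0, 0], [0, 0, 0]], claw=[-0.3, -0.3, -0.3, -0.3, -0.3])

```text
t: 13.88
ee_pos: [460.5, -89.1, 76.2]
orientation: [[-0.929, -0.262, 0.26], [-0.369, 0.657, -0.658], [0.002, -0.707, -0.707]]
contact_force: [1.3, -0.7, -2.5]
gripper_width: 39.5
gripper_force: 61.4
```

```bash
python3 - <<'E'
from h import *
st();C=W(0,-1,85)
for a,b in((17,0),): to(C+a*u+b*n,rot(-n,u))
F=r.state()["contact_force"];print(F@u,F@n)
E
```

```text
t13.88 [460.492 -89.134  76.237] q [-0.674  0.38   0.257  2.334  1.049  0.824  0.628] F [ 1.274 -0.689 -2.533] w 39.52643953009181 61.355570554733276
dp [-0.     0.002  0.014] rot [ 0.    -0.001  0.002]
2.57558319005691 -1.0069334448138072
```

Request:
step_arm(dp=[[0, 0, 0.004], [0, 0, 0.008], [0, 0.001, 0.012], [0, 0.002, 0.015], [0, 0.003, 0.016], [0, 0.003, 0.016]], rotation=[[0, 0, 0], [0, 0, 0], [0, 0, 0], [0, 0, 0], [0, 0, 0], [0, 0, 0]], claw=[-0.3, -0.3, -0.3, -0.3, -0.3, -0.3])

```text
t: 14.62
ee_pos: [461.3, -91.6, 73.2]
orientation: [[-0.93, -0.261, 0.26], [-0.368, 0.656, -0.659], [0.002, -0.708, -0.706]]
contact_force: [-8.5, 5.1, 10.9]
gripper_width: 39.4
gripper_force: 63.2
```

```bash
python3 - <<'E'
from h import *
st();C=W(0,-1,85)
for a,b in((17,0),): to(C+a*u+b*n,rot(-n,u))
F=r.state()["contact_force"];print(F@u,F@n)
E
```

```text
t14.62 [461.26  -91.579  73.203] q [-0.671  0.389  0.259  2.335  1.06   0.816  0.618] F [-8.455  5.06  10.912] w 39.388744860660296 63.24580907821655
dp [-0.001  0.     0.001] rot [-0.002 -0.001  0.002]
-13.24358787397214 2.1885054605162124
```

Request:
step_arm(dp=[[0, 0.002, -0.003], [0, 0.002, -0.003], [0, 0.002, -0.003], [0, 0.002, -0.003], [0, 0.002, -0.003], [0, 0.002, -0.003]], rotation=[[0, 0, 0], [0, 0, 0], [0, 0, 0], [0, 0, 0], [0, 0, 0], [0, 0, 0]], claw=[-0.05, 0.05, 0.2, 0.35, 0.5, 0.5], force=20)

```text
t: 15.38
ee_pos: [461.1, -90.8, 72.5]
orientation: [[-0.93, -0.262, 0.26], [-0.369, 0.657, -0.658], [0.002, -0.707, -0.707]]
contact_force: [0.6, -0.6, 0.1]
gripper_width: 64.1
gripper_force: 0.0
```

```bash
python3 - <<'E'
from h import *
st();to(W(0,0,85)+17*u,rot(-n,u))
E
```

```text
t15.38 [461.112 -90.773  72.461] q [-0.672  0.389  0.259  2.335  1.058  0.814  0.618] F [ 0.566 -0.635  0.095] w 64.10995656725473 0.0
dp [-0.004 -0.003  0.001] rot [ 0.    -0.001  0.002]
```

Released with no contact force. I'll retract along the tool axis.

Request:
step_arm(dp=[[0, 0, -0.05], [0, 0, -0.12], [0, 0, -0.22], [0, 0, -0.35], [0, 0, -0.5], [0, 0, -0.65], [0, 0, -0.65], [0, 0, -0.65]], rotation=[[0, 0, 0], [0, 0, 0], [0, 0, 0], [0, 0, 0], [0, 0, 0], [0, 0, 0], [0, 0, 0], [0, 0, 0]], claw=[0.5, 0.5, 0.5, 0.5, 0.5, 0.5, 0.5, 0.5])

```text
t: 16.38
ee_pos: [410.0, 37.0, 210.2]
orientation: [[-0.93, -0.262, 0.259], [-0.369, 0.657, -0.658], [0.002, -0.707, -0.707]]
contact_force: [-0.2, -0.5, 0.8]
gripper_width: 63.8
gripper_force: 0.0
```

```bash
python3 - <<'E'
from h import *
st();T=Cam("top");S=Cam("scene")
a=cv2.resize(T.im[170:370,220:400,::-1],None,fx=2.2,fy=2.2);b=cv2.resize(S.im[150:350,180:360,::-1],None,fx=2.2,fy=2.2);cv2.imwrite("pics/end.png",np.hstack([a,b]))
h=cv2.cvtColor(T.im,cv2.COLOR_RGB2HSV)[240:360,260:370];m=cv2.inRange(h,(100,120,50),(130,255,255))
c=max(cv2.findContours(m,0,1)[0],key=cv2.contourArea);print((cv2.boxPoints(cv2.minAreaRect(c))+[260,240]).round(1).tolist())
for p in((-23.3,-65,108.3),(-23.3,65,108.3),(37.5,65,75.8),(37.5,-65,75.8)):print(T.proj(W(*p)))
E
```

```text
t16.38 [409.954  37.028 210.24 ] q [-0.881  0.121  0.108  2.205  0.736  1.276  0.786] F [-0.249 -0.486  0.849] w 63.83743806650773 0.0
[[288.4, 272.8], [316.4, 260.8], [344.0, 325.3], [316.0, 337.3]]
[315.501 338.697]
[288.546 274.383]
[318.139 264.957]
[344.883 326.15 ]
```

View pics/end.png

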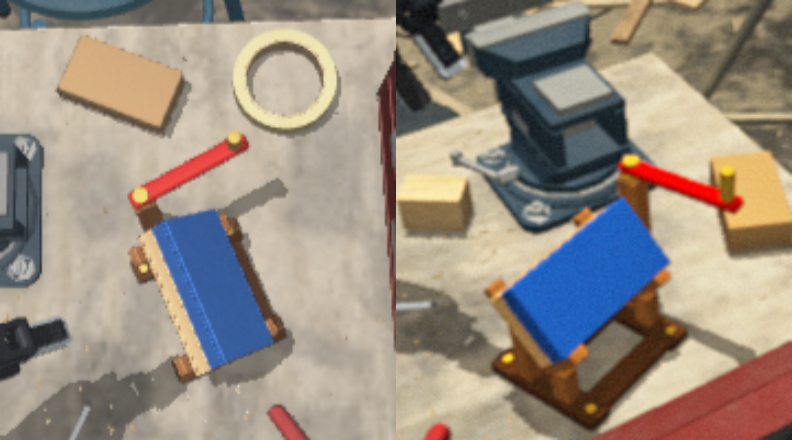

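The case is seated and centred, blue on top with the lid beneath. Its corners match the expected pixels within about 2 px along the rails. The keeper is clear and the bystanders have not moved.

```bash
python3 -c "
from cell import order
print(order.job_done())"
```

```text
the job is handed in; nothing more can be done
None
```

The keeper is swung clear, and the case is turned over, closed and seated back in its rest with the lid underneath and the blue base on top; the tape and sanding block were not moved. I handed the job in at about 16 s, but no verdict came back.

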